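# Put the finished printing block away in the stock drawer

## Robot

A 6-joint arm with a two-finger parallel gripper is mounted at the origin on the work surface. World frame = base frame: x ahead of the robot, y to its left, z up, the work surface at z = 0. Lengths are in m, angles in degrees, forces in N, time in s.
With the tool pointing down it reaches from about 0.2 to 0.875 m from the base axis. Payload 3.4 kg.
Tool frame: the origin (TCP) lies at the very end of the fingers, on their centre line; the grasp point (between the pads) lies 19 mm behind it; z points along the fingers, y is the line along which they close (so a half turn about z gives the same grasp; the last joint's range is limited). The gripper opens to 94 mm and grips with 3 to 60 N. Pads are 16 mm wide; open, the fingers measure 119 mm over their backs; the gripper's body (75 mm by 177 mm) begins 78 mm behind the grasp point.
Start: joints at [64.687, 15.808, 86.224, -0, 77.962, -6.933], TCP at [0.181, 0.546, 0.205] pointing down, gripper open.
Joint ranges: [-165.64, 165.64], [-43.16, 119.46], [12.63, 154.43], [-67.54, 247.53], [6.08, 155.33], [-154.97, 154.97]. Speed limits (degrees/s): [147.25, 147.25, 180, 180, 180, 180].

## Interface

Orientations are given as [roll, pitch, yaw] about the fixed x, y, z axes, in that order (R = Rz(yaw) Ry(pitch) Rx(roll)).
In Python, from bench import * gives the robot as it stands.
- The arm moves only by the tool send_rows, never from a script. Its argument "targets" is a list that holds one entry, the list of rows, each a list of 7 numbers: the shift along the tool's x, y, z in cm, then the turn, a rotation vector about the tool's x, y, z in rad, then the opening, from 0 (shut) to 1 (fully open). In form: [[[tx, ty, tz, rx, ry, rz, grip], ...]]. A call has 1 to 8 rows; each row is the pose to reach, as a shift and turn from the pose commanded when the call began, along the tool's axes at that moment; what a row does not reach only later rows make up. A row lasts 1/8 s, in which the tool goes at most 62.5 mm and 10.7 degrees, less where a joint would pass 70% of its speed; a pose out of reach is approached as far as the arm can. A call with a gripper value outside its range is refused whole. The fingers move at their own pace and stop on an object; the grip force is fixed at half the most. Time passes only in rows, so rows that repeat a pose let the fingers close. It gives the time, the measured TCP pose, the force, the opening and the grip force at its end, in the units of the state.
- get_obs(): the state, without advancing time (a new reading comes with each control period).
- camera(name): name is "scene" or "top"; returns the picture (400x640x3 uint8, red, green, blue); there is no depth.
- camera_model(name): a dict with "fx", "fy", "cx", "cy" (pixels), "T" (4x4, takes a point from camera to world coordinates). Camera axes: x right, y down, z forward; pixel columns grow to the right and rows downward; lengths in m; the calibration is good to about 2 mm. A picture is of the moment at which its call begins. camera_model takes no time and is no camera call.
- finish_job(): hands the job in; it is judged then, once.
Trained networks look in the newest picture that a camera, given by its name, has taken for a name from the list of things; names that differ only in an ending like _2 or _b are one class to them, and where a whole thing is asked for, a point or a joint stands for the part that bears it (a point fixed in the world has none). Each returns a list of dicts, best first, with "score" (0 to 1); they miss things now and then, are a little off and sometimes report something else, mostly with a low value. They report only what shows in the picture. A call takes as long as a camera call. They do not tell look-alikes from the thing itself.
- regions_of(camera, target): "region" (400x640 bool, what is visible of it) and "point" ([row, column] in pixels, amid what is visible of it).
- landmark_of(camera, target): "point" ([row, column] in pixels: a listed point, or the origin of a listed thing).
The state is a dict: "t": time; "joints": joint angles; "qd": joint speeds; "effort": joint torques, N m; "position": TCP position; "orientation": TCP orientation; "ft_force": force on the tool from outside, world axes, zero at the start; "ft_torque": the same for the moment, N m; "gripper_width": finger opening in m; "finger_force": force on a finger pad.
Only numpy, scipy, OpenCV 4.12 (cv2) and the standard library are available. Lean on these libraries where they do the work, as an engineer would, in place of code of your own. Each camera call takes 0.05 s, during which the arm holds its last target. There are 200 camera calls.

## Task

First pull the cabinet's drawer all the way out until you feel it come up against its stop, without yanking hard on the stop, and leave it out. Then slide the carving clamp's jaw well open, lift the finished printing block out, lower it by hand (no dropping) into the drawer's wide bay, and let go so that it lies flat, face up, on the floor of that bay. Leave the other things on the table where they are.

Things in the scene. Friction and masses are not known exactly. Their poses are not given: they have to be found in the camera images.
- cabinet: Grey tabletop stock cabinet, 280 deep x 260 wide x 134 high, fixed to the table. Two plywood fronts 14 thick: the upper is the drawer, the lower a plain panel that does not open. Origin on the table under the middle of the carcass's front plane (rear face of the fronts); +x runs into the cabinet, z up; the drawer opens to -x of this frame.
- drawer: The upper drawer; starts shut or up to 12 mm open. Origin at the middle of its front's rear face, at its underside (72 above the table); axes as the cabinet's; slides to -x with some 2 to 4 N of friction, up to a hidden stop. Front 14 thick (x -14 to 0), 254 wide, 48 high. Side walls up to z 44. A divider (5 thick, top at z 35, at y 40) parts a wide bay from a narrow one that holds an eraser.
- handle (a point): Middle of the drawer's steel bar handle: a round bar 11 thick and 110 long along the drawer's y, with its centre 45 in front of the drawer's front (x -59, z 34 in the drawer's frame, 106 above the table); axes as the drawer's. The cabinet's top is 28 higher. 39 mm free between bar and front.
- bay (a point): Point on the floor of the drawer's wide bay (x 60, y -35, z 5 in the drawer's frame): midway across the bay, 60 behind the front's rear face; moves with the drawer. The wide bay is x 5 to 245, y -107 to 37, floor at z 5 (77 above the table); the cabinet's top covers what is not drawn out.
- runner: Steel strip fixed inside the cabinet under the drawer, out of sight; same origin and axes as the cabinet. It carries the drawer's hidden stop with a rubber buffer, which gives a little. The stop is set differently each time: the drawer meets it anywhere from 120 to 175 mm out, and that can only be felt. Nothing to handle.
- clamp: Carving clamp fixed to the table: dark steel base plate 240 x 110 x 12 thick (x -140 to 100), a fixed aluminium jaw (x 15 to 41, y -50 to 50, top at z 38) and a sliding aluminium jaw on the -x side. Origin on the table; z up; block lies flat on the plate between the jaws, centred at x -20.
- jaw (a joint): Opening of the sliding jaw in m: 0 closed on the block, grows as the jaw moves to the clamp's -x, 0.045 at its end. Friction about 4 N; stays where left. The jaw is 100 wide; a 6 thick lip at its top reaches 6.5 over the block's edge, so the block cannot be lifted while it is shut.
- jaw_tab (a point): Grip point on the upright tab on the sliding jaw: tab 26 along x, 16 along y, 40 high, its top 16 above this point and its foot on the jaw 24 below. Axes as the clamp's. At joint 0 it is at x -70.5, z 70 in the clamp's frame.
- block: Finished printing block: wood with dark lino face, 70 (x) x 50 (y) x 24 high, lying flat, face up, lino 6 thick on top with pale cut marks. Origin at the middle of its underside, z up. 90 g.
- ink_jar: Closed jar, 60 across, 75 high, origin at underside.
- pen_cup: Empty dark steel cup, 72 across, 100 high, origin at underside.
- tape_roll: Roll of paper tape lying flat, 90 across, 24 high, origin at underside.
- palette_knife: Palette knife 200 long, lying on the table along its x.
- brayer: Ink roller lying on the table: rubber roll 32 across, 70 long along y; handle to -x, 150 long in all.
- blank_block: Uncut wooden block 100 x 75 x 20, flat on the table.
- card_box: Small carton 120 x 90 x 50.
There are look-alikes about, which are no part of the job. Leave any pink look-alike of the block alone.

How it is judged:
By the outcome, as a careful person would: the job done as asked, in the order asked, and still so for the second after the job is handed in, with the robot touching nothing.
It also fails if it takes over 64 s, if anything falls off the work surface, if the arm or the gripper's body presses on something with over 40 N, if the wrist force passes 120 N, or if a joint passes its speed limit or range.

## Working session

There is one attempt and no reset: what is moved stays moved. The work goes in short steps, Python scripts to look and compute and a tool call to move; the robot and the scene stay as the last step left them, time stands still between calls to the robot, and variables do not carry over. Pictures are saved under pics/ and viewed, at most 10 in all, crops included, and the job is handed in when it is done.

Besides the shell and the picture viewer there is one more tool, called as a command line: name --argument value ..., lists and objects as JSON in quotes. send_rows: Moves the arm, as the interface text tells. Its arguments: {"type":"object","properties":{"targets":{"type":"array","items":{"type":"array","items":{"type":"array","items":{"type":"number"}}}}},"required":["targets"]}

```bash
ls; mkdir -p pics
python3 - <<'E'
from bench import *
import cv2,numpy as np
a=camera("scene");b=camera("top")
cv2.imwrite("pics/s0.png",a[:,:,::-1]);cv2.imwrite("pics/t0.png",b[:,:,::-1])
for c in("scene","top"):
    m=camera_model(c);print(m["fx"],m["cx"],m["cy"],np.round(m["T"],3).tolist())
    for n in("handle","cabinet","drawer","bay","clamp","jaw_tab","block"):
        print(c,n,[(np.round(d["point"],1).tolist(),round(d["score"],2)) for d in landmark_of(c,n)][:4])
print(get_obs())
E
```

```text
pics
503.0530724782791 317.3584643275299 196.1925357930729 [[0.241, 0.677, -0.695, 1.496], [0.97, -0.174, 0.167, -0.218], [-0.008, -0.715, -0.699, 1.062], [0.0, 0.0, 0.0, 1.0]]
scene handle [([194.2, 402.5], 0.75)]
scene cabinet [([274.3, 330.3], 0.7), ([240.3, 403.7], 0.62), ([255.9, 229.6], 0.18)]
scene drawer []
scene bay []
scene clamp [([263.4, 234.3], 0.67)]
scene jaw_tab [([227.1, 223.2], 0.9), ([272.0, 331.9], 0.31)]
scene block [([256.0, 230.2], 0.93), ([214.2, 312.6], 0.73), ([212.8, 185.2], 0.58), ([269.8, 178.5], 0.57)]
512.0192808280806 326.7126449877363 207.97051828940332 [[-0.019, -0.981, 0.191, 0.265], [-1.0, 0.019, -0.0, 0.021], [-0.003, -0.191, -0.982, 1.58], [0.0, 0.0, 0.0, 1.0]]
top handle [([189.4, 255.0], 0.97)]
top cabinet [([179.4, 260.4], 0.78), ([183.5, 329.2], 0.6)]
top drawer [([176.5, 261.2], 0.76)]
top bay []
top clamp [([184.9, 408.3], 0.87), ([190.9, 405.9], 0.34)]
top jaw_tab []
top block [([191.9, 460.3], 0.84), ([192.5, 409.0], 0.8), ([222.8, 368.2], 0.79), ([256.6, 449.6], 0.75)]
{'t': 0.8, 'joints': array([ 6.46872361e+01,  1.58050148e+01,  8.62241919e+01,  1.40971088e-03,
        7.79624538e+01, -6.93133400e+00]), 'qd': array([ 0.05900979,  0.03907474,  0.07780698, -0.0329422 ,  0.12019737,
        0.01206119]), 'effort': array([-8.65494121e-05, -4.04415715e+01, -2.37486506e+01,  7.02460553e-02,
        2.48528318e-02,  2.14360131e-05]), 'position': array([0.18131844, 0.54569972, 0.20552339]), 'orientation': array([ 1.79991555e+02, -3.62270891e-04,  1.61618276e+02]), 'ft_force': array([ 0.52574427, -0.20085344, -0.4738281 ]), 'ft_torque': array([-0.03515462, -0.02802967,  0.01417347]), 'finger_force': 0.0, 'gripper_width': 0.09388942744316012}
```

View pics/s0.png

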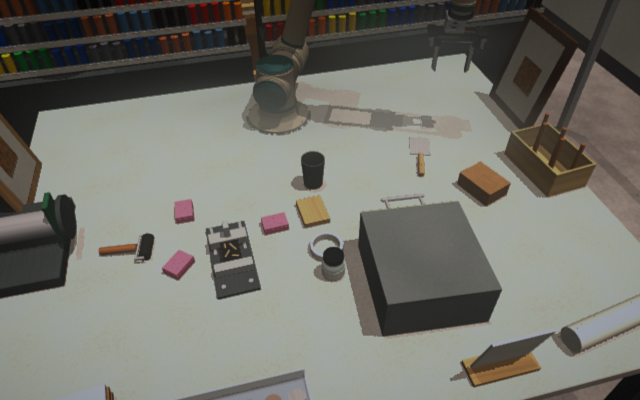

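View pics/t0.png

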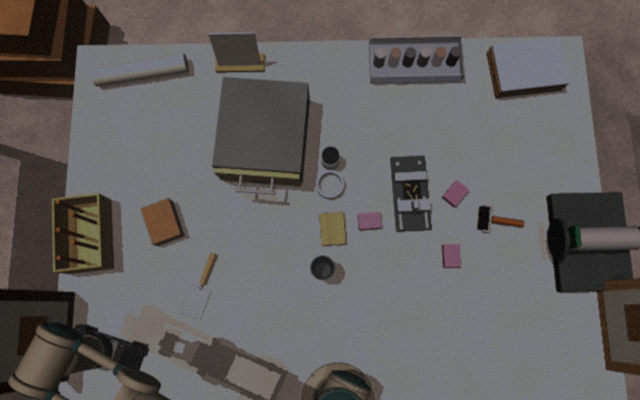

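The true block is the dark one with pale marks in the clamp, at top (190,412) and scene (250,232). These could be mistaken for it:
- Pink look-alikes at top (193,456), (221,369) and (256,451).
- The blank block at top (228,332).

I choose the one in the clamp. Next I'll check it in a close crop and measure.

```bash
cat > h.py <<'E'
from bench import *
import cv2,numpy as np
def proj(c,P):
    m=camera_model(c);T=np.linalg.inv(m["T"]);q=T[:3,:3]@np.asarray(P,float).T+T[:3,3:]
    return np.stack([m["fy"]*q[1]/q[2]+m["cy"],m["fx"]*q[0]/q[2]+m["cx"]],1)
def back(c,rc,z):
    m=camera_model(c);rc=np.atleast_2d(rc).astype(float)
    d=np.stack([(rc[:,1]-m["cx"])/m["fx"],(rc[:,0]-m["cy"])/m["fy"],np.ones(len(rc))])
    d=m["T"][:3,:3]@d;o=m["T"][:3,3:];return (o+d*(z-o[2])/d[2]).T
def rect(c,mask,z):
    ys,xs=np.nonzero(mask);P=back(c,np.stack([ys,xs],1),z)
    r=cv2.minAreaRect((P[:,:2]*1000).astype(np.float32));return r
E
python3 - <<'E'
from h import *
b=camera("top");a=camera("scene")
crop=lambda i,r,c:cv2.resize(i[r:r+100,c:c+130],None,fx=4,fy=4,interpolation=cv2.INTER_CUBIC)
v=np.hstack([crop(b,145,345),]);w=crop(a,195,170)
h=np.vstack([v,w])[:, :,::-1];h=np.clip(h*1.5,0,255).astype(np.uint8)
cv2.imwrite("pics/c1.png",cv2.resize(h,None,fx=.75,fy=.75))
for c in("top","scene"):
  print(c)
  for n,z in(("cabinet",.134),("clamp",.012),("block",.036),("jaw_tab",.086)):
    for d in regions_of(c,n)[:2]:
        print(n,round(d["score"],2),d["point"],rect(c,d["region"],z))
print("handle",back("top",[189.4,255],.106),back("scene",[194.2,402.5],.106))
print("tab",back("scene",[227.1,223.2],.07)); print("clamp",back("top",[184.9,408.3],0),back("scene",[263.4,234.3],0))
print("block",back("top",[192.5,409],.012),back("scene",[256,230.2],.012))
E
```

```text
top
cabinet 0.66 [130.0, 260.8] ((773.74951171875, 212.55181884765625), (270.0572204589844, 355.6828308105469), 84.64546203613281)
clamp 0.76 [198.5, 409.8] ((615.3880615234375, -242.61378479003906), (246.09115600585938, 114.89762878417969), 1.5442121028900146)
block 0.98 [253.6, 450.8] ((413.8658142089844, -350.448974609375), (53.74229049682617, 66.42021942138672), 88.89842224121094)
block 0.82 [186.1, 408.5] ((620.3854370117188, -238.04742431640625), (56.100162506103516, 57.14570236206055), 88.86505126953125)
jaw_tab 0.91 [203.1, 415.4] ((558.3656005859375, -232.92239379882812), (95.82782745361328, 33.36836624145508), 88.87726593017578)
scene
cabinet 0.78 [265.6, 425.0] ((823.818603515625, 196.68197631835938), (290.3919677734375, 395.61279296875), 84.45816802978516)
clamp 0.8 [265.0, 232.6] ((616.4030151367188, -243.45693969726562), (255.7099151611328, 111.1756820678711), 2.012477397918701)
clamp 0.28 [239.9, 319.9] ((634.6842041015625, 5.354209899902344), (73.18468475341797, 95.02050018310547), 23.860240936279297)
block 0.91 [225.1, 275.8] ((551.1815795898438, -113.33549499511719), (71.55804443359375, 73.73322296142578), 3.6243398189544678)
block 0.88 [266.9, 177.1] ((630.9829711914062, -378.9786071777344), (63.46950149536133, 76.26649475097656), 47.236236572265625)
jaw_tab 0.63 [233.2, 226.8] ((600.273193359375, -243.69610595703125), (94.44988250732422, 82.34468078613281), 88.19816589355469)
handle [[0.61199731 0.23189042 0.106     ]] [[0.59612386 0.23709542 0.106     ]]
tab [[ 0.56156986 -0.25152628  0.07      ]]
clamp [[ 0.64202367 -0.23906179  0.        ]] [[ 0.6334212 -0.2397406  0.       ]]
block [[ 0.61462525 -0.23806682  0.012     ]] [[ 0.61564036 -0.24695203  0.012     ]]
```

View pics/c1.png

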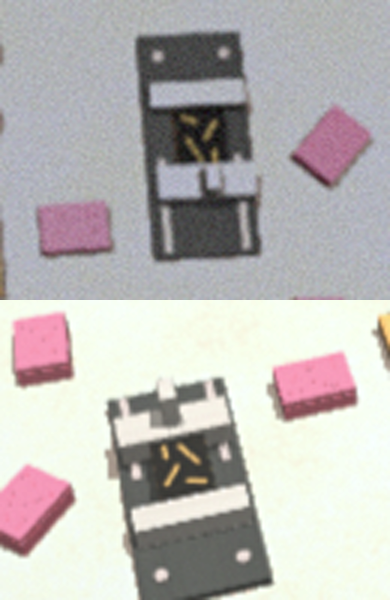

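The crop shows the dark block with yellowish cut marks between the two jaws, at crop (200,130) in the top view and (180,470) in the scene view, with the tab on the robot side. All the look-alikes are pink. Now I'll fit the cabinet and clamp poses by silhouette.

```bash
cat > fit.py <<'E'
from h import *
from scipy.optimize import minimize
def box(x0,x1,y0,y1,z0,z1): return np.array([[x,y,z] for x in(x0,x1) for y in(y0,y1) for z in(z0,z1)])/1000
def sil(c,p,boxes,s=4):
    k,x,y=p[2],p[0],p[1];R=np.array([[np.cos(k),-np.sin(k),0],[np.sin(k),np.cos(k),0],[0,0,1]])
    im=np.zeros((400*s,640*s),np.uint8)
    for b in boxes:
        q=proj(c,b@R.T+[x,y,0])[:,::-1]
        cv2.fillConvexPoly(im,cv2.convexHull(np.round((q+.5)*s-.5).astype(np.int32)),1)
    return cv2.resize(im.astype(np.float32),(640,400),interpolation=cv2.INTER_AREA)
def fit(masks,boxes,p0):
    def f(p):
        e=0
        for c,m in masks.items():
            s=sil(c,p,boxes);e+=1-np.minimum(s,m).sum()/np.maximum(s,m).sum()
        return e
    r=minimize(f,p0,method="Nelder-Mead",options=dict(initial_simplex=np.array(p0)+np.vstack([np.zeros(3),np.diag([.02,.02,.08])]),xatol=1e-4,fatol=1e-4))
    return r.x,r.fun
E
python3 - <<'E'
from fit import *
M={}
camera("top");camera("scene")
cab=[box(0,280,-130,130,0,134),box(-14,0,-127,127,10,120)]
def clampb(j): return [box(-140,100,-55,55,0,12),box(15,41,-50,50,12,38),box(-84-j,-55-j,-50,50,12,46),box(-83.5-j,-57.5-j,-8,8,46,86)]
out=None
for n,bx,p0,sc in(("cabinet",cab,[.68,.215,-.09],.5),("clamp",clampb(0),[.635,-.24,.05],.5)):
    m={c:regions_of(c,n)[0]["region"].astype(float) for c in("top","scene")}
    for cs in(("top","scene"),("top",),("scene",)):
        x,e=fit({c:m[c] for c in cs},bx,p0);print(n,cs,x.round(4),np.degrees(x[2]).round(2),round(e,3))
    for c in m:
        im=(camera(c)*1.3).clip(0,255).astype(np.uint8)
        x,_=fit(m,bx,p0);s=(sil(c,x,bx)>.5).astype(np.uint8);cn,_=cv2.findContours(s,0,1);cv2.drawContours(im,cn,-1,(0,255,0),1)
        cn,_=cv2.findContours(m[c].astype(np.uint8),0,1);cv2.drawContours(im,cn,-1,(255,0,0),1)
        r,cc=regions_of(c,n)[0]["point"];r=int(np.clip(r-75,0,250));cc=int(np.clip(cc-100,0,440))
        t=cv2.resize(im[r:r+150,cc:cc+200],None,fx=2,fy=2,interpolation=cv2.INTER_NEAREST)
        out=[t] if out is None else out+[t]
o=np.vstack([np.hstack(out[:2]),np.hstack(out[2:])])
cv2.imwrite("pics/f1.png",o[:,:,::-1]);print(o.shape)
for c in("top","scene"):
    for d in regions_of(c,"handle")[:2]: print(c,"handle",d["score"],d["point"],rect(c,d["region"],.106))
E
```

```text
cabinet ('top', 'scene') [ 0.6697  0.2267 -0.098 ] -5.61 0.061
cabinet ('top',) [ 0.6699  0.2269 -0.0958] -5.49 0.032
cabinet ('scene',) [ 0.6689  0.2263 -0.0988] -5.66 0.026
clamp ('top', 'scene') [ 0.636  -0.2426  0.0418] 2.4 0.37
clamp ('top',) [ 0.6365 -0.2423  0.0296] 1.7 0.192
clamp ('scene',) [ 0.6356 -0.2428  0.0364] 2.08 0.179
(600, 800, 3)
top handle 0.84 [175.3, 253.9] ((638.3717651367188, 230.0342254638672), (255.2828369140625, 70.57894897460938), 84.57062530517578)
scene handle 0.55 [197.9, 400.2] ((620.3679809570312, 229.5387420654297), (117.8952865600586, 42.54201126098633), 83.10128784179688)
scene handle 0.2 [266.9, 423.9] ((803.6421508789062, 208.62770080566406), (299.963134765625, 408.43658447265625), 84.6510009765625)
```

View pics/f1.png

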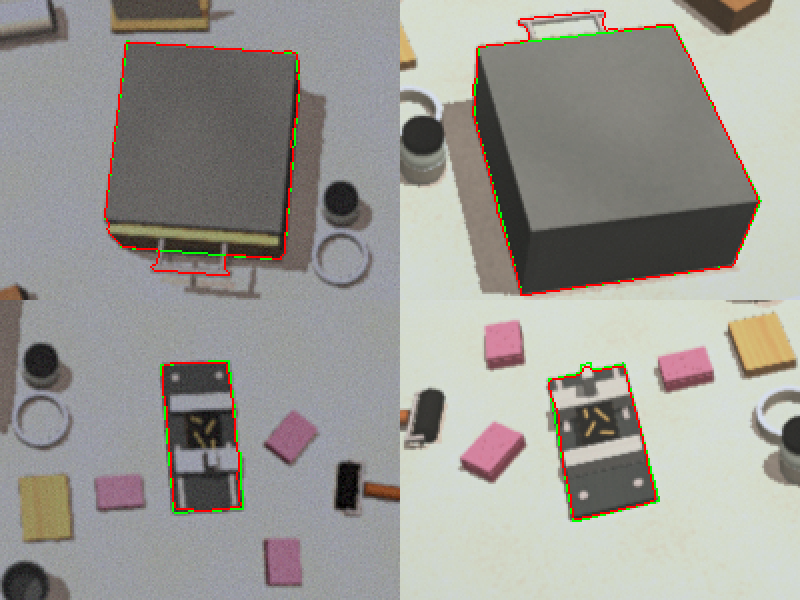

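Both fits are good: the outlines match the cabinet at top (260,130) and the clamp at (410,190). The handle is at about x 0.607, y 0.233, consistent with a nearly shut drawer. I'll refine the clamp pose and plan the reach to the handle.

```bash
cat >> h.py <<'E'
from scipy.spatial.transform import Rotation as Ro
def goal(*gs):
    o=get_obs();p=o["position"];R=Ro.from_euler("xyz",o["orientation"],degrees=True)
    print("t",round(o["t"],2),"p",p.round(4),o["orientation"].round(2),"F",o["ft_force"].round(1),"w",round(o["gripper_width"],4))
    for g in gs:
        Rg=Ro.from_euler("xyz",[180,0,g[3]],degrees=True)
        print(g,"->cm",(R.inv().apply(np.array(g[:3])-p)*100).round(2),"rv",(R.inv()*Rg).as_rotvec().round(3))
E
python3 - <<'E'
from fit import *
camera("top");camera("scene")
m={}
for c in("top","scene"):
    r=regions_of(c,"clamp")[0]["region"].astype(np.uint8)
    cn=max(cv2.findContours(r,0,1)[0],key=len);s=np.zeros_like(r);cv2.drawContours(s,[cn],-1,1,-1);m[c]=s.astype(float)
bx=[box(-140,100,-55,55,0,12)]
for cs in(("top","scene"),("top",),("scene",)):
    x,e=fit({c:m[c] for c in cs},bx,[.636,-.2425,.035]);print(cs,x.round(4),np.degrees(x[2]).round(2),e)
r=regions_of("scene","handle")[0]["region"];ys,xs=np.nonzero(r)
P=back("scene",np.stack([ys,xs],1),.106);k=np.radians(-5.6);L=P[:,:2]-[.6697,.2267]
lx=L@[np.cos(k),np.sin(k)];ly=L@[-np.sin(k),np.cos(k)];print("bar local x front edge",np.percentile(lx[abs(ly)<.04],[0,2,5,50]))
goal((.607,.233,.205,84.4),(.607,.233,.087,84.4))
E
```

```text
('top', 'scene') [ 0.6361 -0.243   0.0317] 1.82 0.08675256235920481
('top',) [ 0.6365 -0.2418  0.0326] 1.87 0.04053805048829928
('scene',) [ 0.6345 -0.2436  0.0392] 2.25 0.03613070099217974
bar local x front edge [-0.07099751 -0.07005352 -0.06889528 -0.0609607 ]
t 2.35 p [0.1813 0.5457 0.2055] [179.99   0.   161.62] F [ 0.3  0.9 -0.1] w 0.0942
(0.607, 0.233, 0.205, 84.4) ->cm [-5.026e+01 -1.626e+01  5.000e-02] rv [ 0.    -0.     1.348]
(0.607, 0.233, 0.087, 84.4) ->cm [-50.25 -16.26  11.85] rv [ 0.    -0.     1.348]
```

send_rows --targets '[[[-50.4,-16.2,0,0,0,1.348,0.43],[-50.4,-16.2,0,0,0,1.348,0.43],[-50.4,-16.2,0,0,0,1.348,0.43],[-50.4,-16.2,0,0,0,1.348,0.43],[-50.4,-16.2,0,0,0,1.348,0.43],[-50.4,-16.2,0,0,0,1.348,0.43],[-50.4,-16.2,0,0,0,1.348,0.43],[-50.4,-16.2,0,0,0,1.348,0.43]]]'

```text
t: 3.35
position: [0.5864, 0.249, 0.2056]
orientation: [180.0, -0.0, 84.3]
ft_force: [0.9, 1.0, -0.9]
gripper_width: 0.0403
finger_force: 0.0
```

```bash
python3 -c "
from h import *
goal((.605,.233,.205,84.4),(.605,.233,.087,84.4))"
```

```text
t 3.35 p [0.5864 0.249  0.2056] [ 1.7998e+02 -3.0000e-02  8.4260e+01] F [ 0.9  1.  -0.9] w 0.0403
(0.605, 0.233, 0.205, 84.4) ->cm [-1.41  2.01  0.06] rv [ 0.    -0.001 -0.003]
(0.605, 0.233, 0.087, 84.4) ->cm [-1.42  2.01 11.86] rv [ 0.    -0.001 -0.003]
```

send_rows --targets '[[[-1.4,2.0,0,0,0,0,0.43],[-1.4,2.0,4,0,0,0,0.43],[-1.4,2.0,8,0,0,0,0.43],[-1.4,2.0,11,0,0,0,0.43],[-1.4,2.0,11.8,0,0,0,0.43],[-1.4,2.0,11.8,0,0,0,0.43]]]'

```text
t: 4.1
position: [0.6032, 0.235, 0.0878]
orientation: [-180.0, -0.0, 84.4]
ft_force: [0.3, 0.4, -0.3]
gripper_width: 0.0405
finger_force: 0.0
```

Run:
```python
from h import *
goal((.605,.233,.087,84.4))
a=camera("scene");b=camera("top")
f=lambda i,r,c:cv2.resize(i[r:r+100,c:c+130],None,fx=3,fy=3)
cv2.imwrite("pics/g1.png",(np.hstack([f(a,140,340),f(b,120,200)])[:,:,::-1]*1.3).clip(0,255).astype(np.uint8))
```

```text
t 4.1 p [0.6032 0.235  0.0878] [-1.7999e+02 -2.0000e-02  8.4420e+01] F [ 0.3  0.4 -0.3] w 0.0405
(0.605, 0.233, 0.087, 84.4) ->cm [-0.18  0.2   0.08] rv [-0. -0.  0.]
```

View pics/g1.png

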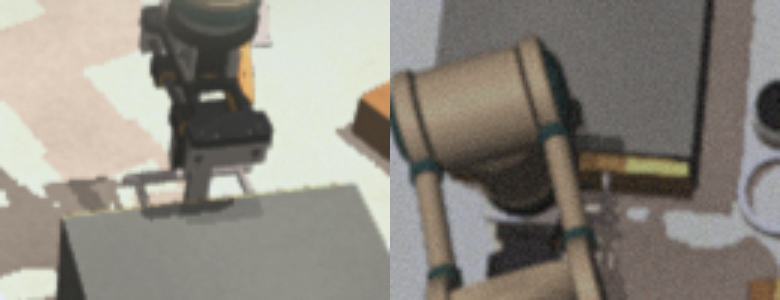

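The picture shows the gripper over the middle of the bar, at crop (200,180), with one finger on the cabinet side. There is no contact force, so I'll close.

send_rows --targets '[[[0,0,0,0,0,0,0],[0,0,0,0,0,0,0],[0,0,0,0,0,0,0],[0,0,0,0,0,0,0]]]'

```text
t: 4.7
position: [0.6048, 0.2345, 0.0882]
orientation: [179.8, -0.0, 84.4]
ft_force: [2.6, -0.5, 2.0]
gripper_width: 0.0103
finger_force: 30.0
```

send_rows --targets '[[[0,-0.3,0,0,0,0,0],[0,-0.8,0,0,0,0,0],[0,-1.3,0,0,0,0,0],[0,-1.8,0,0,0,0,0],[0,-2.3,0,0,0,0,0],[0,-2.8,0,0,0,0,0],[0,-3.3,0,0,0,0,0],[0,-3.8,0,0,0,0,0]]]'

```text
t: 5.7
position: [0.5655, 0.2383, 0.0882]
orientation: [179.9, -0.0, 84.4]
ft_force: [2.0, -1.2, 5.1]
gripper_width: 0.0098
finger_force: 30.0
```

send_rows --targets '[[[0,-0.6,0,0,0,0,0],[0,-1.2,0,0,0,0,0],[0,-1.8,0,0,0,0,0],[0,-2.4,0,0,0,0,0],[0,-3.0,0,0,0,0,0],[0,-3.6,0,0,0,0,0],[0,-4.2,0,0,0,0,0],[0,-4.8,0,0,0,0,0]]]'

```text
t: 6.7
position: [0.5178, 0.2429, 0.0882]
orientation: [179.9, -0.0, 84.4]
ft_force: [2.8, -1.1, 5.3]
gripper_width: 0.0101
finger_force: 30.0
```

send_rows --targets '[[[0,-0.4,0,0,0,0,0],[0,-0.8,0,0,0,0,0],[0,-1.1,0,0,0,0,0],[0,-1.4,0,0,0,0,0],[0,-1.7,0,0,0,0,0],[0,-1.9,0,0,0,0,0]]]'

```text
t: 7.45
position: [0.4988, 0.2447, 0.0882]
orientation: [179.9, -0.0, 84.4]
ft_force: [2.9, -0.7, 6.4]
gripper_width: 0.0102
finger_force: 30.0
```

send_rows --targets '[[[0,-0.15,0,0,0,0,0],[0,-0.3,0,0,0,0,0],[0,-0.45,0,0,0,0,0],[0,-0.6,0,0,0,0,0]]]'

```text
t: 7.95
position: [0.4929, 0.2453, 0.0882]
orientation: [179.9, -0.0, 84.4]
ft_force: [2.9, -1.1, 6.2]
gripper_width: 0.0098
finger_force: 30.0
```

send_rows --targets '[[[0,-0.15,0,0,0,0,0],[0,-0.3,0,0,0,0,0],[0,-0.45,0,0,0,0,0],[0,-0.6,0,0,0,0,0]]]'

```text
t: 8.45
position: [0.4869, 0.2459, 0.0882]
orientation: [179.9, -0.0, 84.4]
ft_force: [2.4, -2.0, 6.2]
gripper_width: 0.01
finger_force: 30.0
```

send_rows --targets '[[[0,-0.15,0,0,0,0,0],[0,-0.3,0,0,0,0,0],[0,-0.45,0,0,0,0,0],[0,-0.6,0,0,0,0,0]]]'

```text
t: 8.95
position: [0.481, 0.2465, 0.0882]
orientation: [179.9, -0.0, 84.4]
ft_force: [3.2, -0.9, 6.2]
gripper_width: 0.01
finger_force: 30.0
```

send_rows --targets '[[[0,-0.15,0,0,0,0,0],[0,-0.3,0,0,0,0,0],[0,-0.45,0,0,0,0,0],[0,-0.6,0,0,0,0,0]]]'

```text
t: 9.45
position: [0.4764, 0.2469, 0.0882]
orientation: [179.8, -0.0, 84.4]
ft_force: [6.8, -2.2, 2.9]
gripper_width: 0.01
finger_force: 30.0
```

send_rows --targets '[[[0,-0.1,0,0,0,0,0],[0,-0.2,0,0,0,0,0],[0,-0.2,0,0,0,0,0]]]'

```text
t: 9.82
position: [0.4765, 0.2469, 0.0882]
orientation: [179.6, -0.0, 84.4]
ft_force: [9.4, -2.9, 1.8]
gripper_width: 0.01
finger_force: 30.0
```

send_rows --targets '[[[0,-0.15,0,0,0,0,0],[0,-0.3,0,0,0,0,0],[0,-0.3,0,0,0,0,0]]]'

```text
t: 10.2
position: [0.4765, 0.2469, 0.0883]
orientation: [179.2, -0.0, 84.5]
ft_force: [13.6, -4.5, -2.7]
gripper_width: 0.0101
finger_force: 30.0
```

Firm stop: the force rises to 14 N with no movement, with the drawer about 135 mm out. I'll relax, release and lift.

send_rows --targets '[[[0,0.3,0,0,0,0,0],[0,0.5,0,0,0,0,0],[0,0.5,0,0,0,0,0.3],[0,0.5,0,0,0,0,0.4],[0,0.5,0,0,0,0,0.4]]]'

```text
t: 10.82
position: [0.4733, 0.247, 0.0867]
orientation: [-179.8, 0.0, 84.4]
ft_force: [-0.1, -0.4, -0.0]
gripper_width: 0.0356
finger_force: 0.0
```

send_rows --targets '[[[0,0,-2,0,0,0,0.4],[0,0,-6,0,0,0,0.4],[0,0,-11,0,0,0,0.4],[0,0,-12,0,0,0,0.4]]]'

```text
t: 11.32
position: [0.4761, 0.2479, 0.2105]
orientation: [179.7, -0.2, 84.4]
ft_force: [0.5, -1.0, 0.9]
gripper_width: 0.0376
finger_force: 0.0
```

Run:
```python
from h import *
k=np.radians(2.0);C=np.array([.6361,-.243]);R=np.array([[np.cos(k),-np.sin(k)],[np.sin(k),np.cos(k)]])
tab=C+R@[-.0705,0];blk=C+R@[-.02,0];print("tab",tab,"blk",blk)
camera("scene")
d=[x for x in landmark_of("scene","jaw_tab")][:1];print([back("scene",x["point"],.07) for x in d])
d=[x for x in landmark_of("scene","handle")][:1];print([back("scene",x["point"],.106) for x in d])
goal((*tab,.21,2),(*tab,.056,2))
```

```text
tab [ 0.56564295 -0.24546041] blk [ 0.61611218 -0.24369799]
[array([[ 0.56106   , -0.24775084,  0.07      ]])]
[array([[0.48025035, 0.2390122 , 0.106     ]])]
t 11.47 p [0.4741 0.247  0.2067] [-1.7992e+02  3.0000e-02  8.4390e+01] F [-0.9 -1.7 -0.7] w 0.0375
(np.float64(0.5656429466951538), np.float64(-0.24546041451752632), 0.21, 2) ->cm [-48.11  13.92  -0.33] rv [-1.000e-03  1.000e-03  1.438e+00]
(np.float64(0.5656429466951538), np.float64(-0.24546041451752632), 0.056, 2) ->cm [-48.11  13.94  15.07] rv [-1.000e-03  1.000e-03  1.438e+00]
```

send_rows --targets '[[[-48.1,13.9,-0.3,0,0,1.438,0.5],[-48.1,13.9,-0.3,0,0,1.438,0.5],[-48.1,13.9,-0.3,0,0,1.438,0.5],[-48.1,13.9,-0.3,0,0,1.438,0.5],[-48.1,13.9,-0.3,0,0,1.438,0.5],[-48.1,13.9,-0.3,0,0,1.438,0.5],[-48.1,13.9,-0.3,0,0,1.438,0.5],[-48.1,13.9,-0.3,0,0,1.438,0.5]]]'

```text
t: 12.48
position: [0.565, -0.2457, 0.2077]
orientation: [-179.8, 0.2, 1.7]
ft_force: [0.5, 0.3, 0.5]
gripper_width: 0.0469
finger_force: 0.0
```

send_rows --targets '[[[0,0,0,0,0,0,0.5]]]'

```text
t: 12.6
position: [0.5653, -0.2484, 0.2068]
orientation: [-179.9, 0.3, 1.7]
ft_force: [0.7, 0.5, -0.1]
gripper_width: 0.047
finger_force: 0.0
```

Run:
```python
from h import *
camera("scene");camera("top")
print([back("scene",x["point"],.07) for x in landmark_of("scene","jaw_tab")[:1]],[back("top",x["point"],.07) for x in landmark_of("top","jaw_tab")[:1]])
goal((.5650,-.2457,.21,2),(.5650,-.2457,.056,2))
```

```text
[array([[ 0.55119673, -0.24850599,  0.07      ]])] [array([[ 0.57152869, -0.25527051,  0.07      ]])]
t 12.8 p [ 0.5652 -0.2427  0.2091] [-1.7986e+02  1.4000e-01  2.0800e+00] F [-0.1  0.2 -0.4] w 0.0469
(0.565, -0.2457, 0.21, 2) ->cm [-0.04  0.3  -0.09] rv [-0.002  0.002  0.001]
(0.565, -0.2457, 0.056, 2) ->cm [ 0.    0.34 15.31] rv [-0.002  0.002  0.001]
```

send_rows --targets '[[[0,0,4,0,0,0,0.5],[0,0,9,0,0,0,0.5],[0,0,12,0,0,0,0.5],[0,0,14,0,0,0,0.5],[0,0,15.2,0,0,0,0.5],[0,0,15.2,0,0,0,0.5]]]'

```text
t: 13.55
position: [0.5657, -0.2431, 0.058]
orientation: [-179.9, 0.1, 2.1]
ft_force: [0.5, 0.3, 1.3]
gripper_width: 0.047
finger_force: 0.0
```

send_rows --targets '[[[0,0,0,0,0,0,0],[0,0,0,0,0,0,0],[0,0,0,0,0,0,0],[0,0,0,0,0,0,0]]]'

```text
t: 14.05
position: [0.5664, -0.2453, 0.059]
orientation: [179.9, -0.1, 2.0]
ft_force: [-1.1, -0.8, 2.1]
gripper_width: 0.0154
finger_force: 30.0
```

send_rows --targets '[[[-0.4,0,0,0,0,0,0],[-1.0,0,0,0,0,0,0],[-1.6,0,0,0,0,0,0],[-2.2,0,0,0,0,0,0],[-2.8,0,0,0,0,0,0],[-3.4,0,0,0,0,0,0],[-3.9,0,0,0,0,0,0],[-4.1,0,0,0,0,0,0]]]'

```text
t: 15.05
position: [0.5253, -0.2467, 0.059]
orientation: [179.9, -0.1, 2.0]
ft_force: [3.8, -2.8, 2.3]
gripper_width: 0.0156
finger_force: 30.0
```

send_rows --targets '[[[0,0,0,0,0,0,0],[0,0,0,0,0,0,0.4],[0,0,0,0,0,0,0.45],[0,0,-3,0,0,0,0.45],[0,0,-8,0,0,0,0.45],[0,0,-12,0,0,0,0.45],[0,0,-12,0,0,0,0.45]]]'

```text
t: 15.92
position: [0.5261, -0.2461, 0.1812]
orientation: [179.9, -0.2, 2.0]
ft_force: [0.6, 0.3, -0.0]
gripper_width: 0.0424
finger_force: 0.0
```

Run:
```python
from h import *
a=camera("scene");b=camera("top")
crop=lambda i,r,c:cv2.resize(i[r:r+100,c:c+130],None,fx=3,fy=3,interpolation=cv2.INTER_CUBIC)
h=np.hstack([crop(b,145,345),crop(a,195,170)])[:,:,::-1]
cv2.imwrite("pics/c2.png",np.clip(h*1.5,0,255).astype(np.uint8))
for d in landmark_of("scene","block")[:5]: print(round(d["score"],2),d["point"],back("scene",d["point"],.012).round(4))
# dark block fit: predicted top-face corners
k=np.radians(2);R=np.array([[np.cos(k),-np.sin(k)],[np.sin(k),np.cos(k)]])
q=[np.r_[np.array([.6361,-.243])+R@[-.02+sx*.035,sy*.025],.036] for sx,sy in((-1,-1),(-1,1),(1,1),(1,-1))]
print((proj("scene",q)-[195,170]).round(1)[:,::-1]*3+[390,0])
goal((.6161,-.2437,.178,2),(.6161,-.2437,.017,2))
```

```text
0.93 [258.4, 228.6] [[ 0.6227 -0.2521  0.012 ]]
0.65 [211.4, 187.7] [[ 0.4196 -0.3467  0.012 ]]
0.57 [268.0, 176.6] [[ 0.6209 -0.3877  0.012 ]]
0.56 [225.1, 275.5] [[ 0.536  -0.1094  0.012 ]]
[[536.7 142.2]
 [592.5 130.2]
 [606.  189.3]
 [548.1 202.2]]
t 16.07 p [ 0.5237 -0.2449  0.1768] [-179.86    0.2     2.  ] F [-0.3  0.4 -0.2] w 0.042
(0.6161, -0.2437, 0.178, 2) ->cm [ 9.24  0.21 -0.16] rv [-0.002  0.003  0.   ]
(0.6161, -0.2437, 0.017, 2) ->cm [ 9.3   0.25 15.94] rv [-0.002  0.003  0.   ]
```

View pics/c2.png

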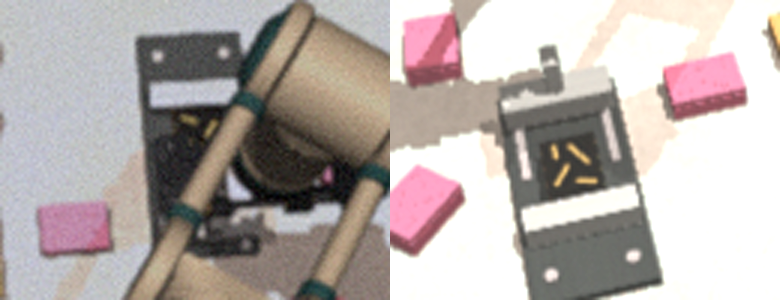

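The jaw is open about 41 mm. The block lies free in the slot at crop (570,165), within a pixel of the prediction, with low rails on either side.

send_rows --targets '[[[5,0.1,-0.2,0,0,0,0.66],[9.3,0.15,-0.2,0,0,0,0.66],[9.3,0.15,3,0,0,0,0.66],[9.3,0.15,7,0,0,0,0.66],[9.3,0.15,10,0,0,0,0.66],[9.3,0.15,12.5,0,0,0,0.66],[9.3,0.15,13.5,0,0,0,0.66],[9.3,0.15,13.5,0,0,0,0.66]]]'

```text
t: 17.08
position: [0.6171, -0.2436, 0.0418]
orientation: [-179.9, 0.2, 2.0]
ft_force: [0.5, -0.7, 0.2]
gripper_width: 0.0624
finger_force: 0.0
```

```bash
python3 -c "
from h import *
goal((.6161,-.2437,.021,2))"
```

```text
t 17.07 p [ 0.6171 -0.2436  0.0418] [-1.7989e+02  1.7000e-01  1.9900e+00] F [ 0.5 -0.7  0.2] w 0.0624
(0.6161, -0.2437, 0.021, 2) ->cm [-0.09  0.01  2.08] rv [-0.002  0.003 -0.   ]
```

send_rows --targets '[[[0,0,0.7,0,0,0,0.66],[0,0,1.4,0,0,0,0.66],[0,0,2.0,0,0,0,0.66],[0,0,2.1,0,0,0,0.66]]]'

```text
t: 17.58
position: [0.6178, -0.244, 0.022]
orientation: [-180.0, 0.0, 2.0]
ft_force: [-0.2, 0.1, 0.0]
gripper_width: 0.062
finger_force: 0.0
```

send_rows --targets '[[[0,0,0,0,0,0,0.3],[0,0,0,0,0,0,0.3],[0,0,0,0,0,0,0.3],[0,0,0,0,0,0,0.3]]]'

```text
t: 18.08
position: [0.6183, -0.2442, 0.0227]
orientation: [180.0, -0.0, 2.0]
ft_force: [-0.2, 0.3, 0.3]
gripper_width: 0.0492
finger_force: 30.0
```

send_rows --targets '[[[0,0,-0.7,0,0,0,0.3],[0,0,-2,0,0,0,0.3],[0,0,-4,0,0,0,0.3],[0,0,-7,0,0,0,0.3],[0,0,-11,0,0,0,0.3],[0,0,-15,0,0,0,0.3],[0,0,-18,0,0,0,0.3],[0,0,-18.5,0,0,0,0.3]]]'

```text
t: 19.08
position: [0.6194, -0.2448, 0.211]
orientation: [179.8, -0.3, 2.0]
ft_force: [-0.3, -0.2, -1.6]
gripper_width: 0.0497
finger_force: 30.0
```

Run:
```python
from h import *
k=np.radians(-5.6);d=.1353;R=np.array([[np.cos(k),-np.sin(k)],[np.sin(k),np.cos(k)]])
bay=np.array([.6697,.2267])+R@[-d+.060,-.035];print("bay",bay)
a=camera("scene");b=camera("top")
for c in("scene","top"):
    print(c,[(round(x["score"],2),back(c,x["point"],.077).round(4)) for x in landmark_of(c,"bay")[:2]],proj(c,[[*bay,.077]]))
    print([(round(x["score"],2),back(c,x["point"],.106).round(4)) for x in landmark_of(c,"handle")[:1]])
goal((*bay,.208,-5.6),(*bay,.089,-5.6))
cv2.imwrite("pics/s3.png",a[:,:,::-1])
```

```text
bay [0.59134398 0.19921503]
scene [(0.87, array([[0.6041, 0.1941, 0.077 ]])), (0.54, array([[ 0.5855, -0.445 ,  0.077 ]]))] [[202.96902782 387.77839374]]
[(0.72, array([[0.4783, 0.2507, 0.106 ]]))]
top [(0.68, array([[0.5249, 0.2347, 0.077 ]]))] [[198.08110443 267.18248106]]
[(0.82, array([[0.4761, 0.2483, 0.106 ]]))]
t 19.38 p [ 0.6173 -0.2438  0.2056] [-1.799e+02  1.600e-01  1.990e+00] F [-0.4 -0.1 -1.3] w 0.0497
(np.float64(0.5913439752897979), np.float64(0.19921503335249988), 0.208, -5.6) ->cm [ -1.05 -44.36  -0.16] rv [-0.001  0.003  0.133]
(np.float64(0.5913439752897979), np.float64(0.19921503335249988), 0.089, -5.6) ->cm [ -1.02 -44.34  11.74] rv [-0.001  0.003  0.133]
```

View pics/s3.png

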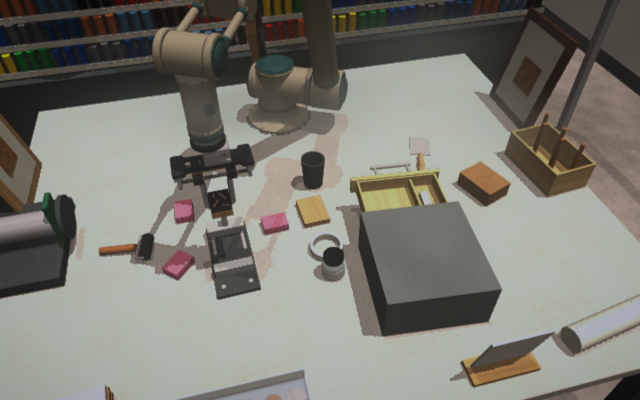

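The drawer is out, with its empty wide bay at scene (388,195), and the block is held level at (219,200). I'll carry it across.

send_rows --targets '[[[0,-3,-0.2,0,0,0.02,0.3],[-0.2,-8,-0.2,0,0,0.04,0.3],[-0.3,-13.5,-0.2,0,0,0.06,0.3],[-0.5,-19,-0.2,0,0,0.08,0.3],[-0.6,-24.5,-0.2,0,0,0.1,0.3],[-0.8,-30,-0.2,0,0,0.12,0.3],[-0.9,-35,-0.2,0,0,0.133,0.3],[-1.0,-39.5,-0.2,0,0,0.133,0.3]]]'

```text
t: 20.38
position: [0.5935, 0.1521, 0.2083]
orientation: [180.0, 0.1, -5.6]
ft_force: [-0.2, -0.9, -0.9]
gripper_width: 0.0497
finger_force: 30.0
```

send_rows --targets '[[[0,-2.5,0,0,0,0,0.3],[0,-4,0,0,0,0,0.3],[0,-4.5,0,0,0,0,0.3],[0,-4.8,0,0,0,0,0.3],[0,-4.8,0,0,0,0,0.3],[0,-4.8,0,0,0,0,0.3]]]'

```text
t: 21.12
position: [0.5992, 0.1972, 0.2096]
orientation: [180.0, -0.0, -5.7]
ft_force: [-0.8, 0.2, -1.4]
gripper_width: 0.0497
finger_force: 30.0
```

Run:
```python
from h import *
goal((.5923,.1992,.206,-5.6),(.5923,.1992,.088,-5.6))
a=camera("scene");b=camera("top")
f=lambda i,r,c:cv2.resize(i[r:r+100,c:c+130],None,fx=3,fy=3)
cv2.imwrite("pics/p1.png",(np.hstack([f(a,140,340),f(b,120,200)])[:,:,::-1]*1.3).clip(0,255).astype(np.uint8))
```

```text
t 21.12 p [0.5992 0.1972 0.2096] [ 1.7999e+02 -1.0000e-02 -5.6900e+00] F [-0.8  0.2 -1.4] w 0.0497
(0.5923, 0.1992, 0.206, -5.6) ->cm [-0.71 -0.13  0.36] rv [ 0.    -0.    -0.001]
(0.5923, 0.1992, 0.088, -5.6) ->cm [-0.71 -0.13 12.16] rv [ 0.    -0.    -0.001]
```

View pics/p1.png

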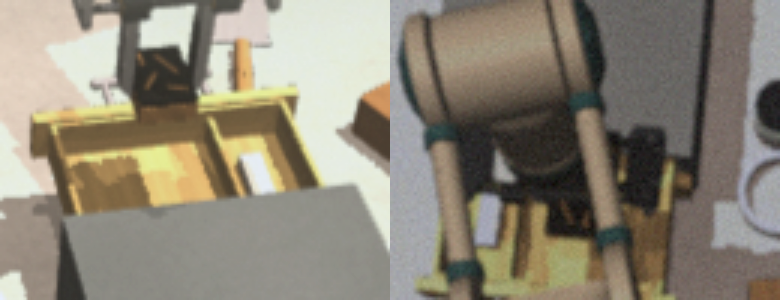

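The block is held level above the wide bay, at crop (165,75) in the scene view and (572,215) in the top view, clear of the divider and the front. I'll lower it.

send_rows --targets '[[[-0.7,-0.1,1.5,0,0,0,0.3],[-0.7,-0.1,3.5,0,0,0,0.3],[-0.7,-0.1,5.5,0,0,0,0.3],[-0.7,-0.1,7.5,0,0,0,0.3],[-0.7,-0.1,9.2,0,0,0,0.3],[-0.7,-0.1,10.4,0,0,0,0.3],[-0.7,-0.1,11,0,0,0,0.3],[-0.7,-0.1,11,0,0,0,0.3]]]'

```text
t: 22.22
position: [0.5923, 0.1997, 0.0993]
orientation: [-180.0, 0.0, -5.6]
ft_force: [0.1, -0.2, -0.7]
gripper_width: 0.0499
finger_force: 30.0
```

send_rows --targets '[[[0,0,0.2,0,0,0,0.3],[0,0,0.4,0,0,0,0.3],[0,0,0.6,0,0,0,0.3],[0,0,0.7,0,0,0,0.3]]]'

```text
t: 22.72
position: [0.5922, 0.1997, 0.0924]
orientation: [-180.0, 0.0, -5.6]
ft_force: [1.0, -0.5, -1.4]
gripper_width: 0.0495
finger_force: 30.0
```

send_rows --targets '[[[0,0,0.1,0,0,0,0.3],[0,0,0.2,0,0,0,0.3],[0,0,0.3,0,0,0,0.3],[0,0,0.4,0,0,0,0.3],[0,0,0.45,0,0,0,0.3]]]'

```text
t: 23.35
position: [0.5922, 0.1997, 0.0879]
orientation: [-180.0, 0.0, -5.6]
ft_force: [-0.5, 0.6, -1.0]
gripper_width: 0.0495
finger_force: 30.0
```

send_rows --targets '[[[0,0,0.05,0,0,0,0.3],[0,0,0.1,0,0,0,0.3],[0,0,0.15,0,0,0,0.3],[0,0,0.15,0,0,0,0.3]]]'

```text
t: 23.85
position: [0.5923, 0.1997, 0.0876]
orientation: [-180.0, -0.0, -5.6]
ft_force: [-1.8, -1.4, 5.7]
gripper_width: 0.0497
finger_force: 30.0
```

It's touching the floor of the bay (6 N). I'll let go and rise.

send_rows --targets '[[[0,0,-0.05,0,0,0,0.58],[0,0,-0.05,0,0,0,0.66],[0,0,-0.05,0,0,0,0.68],[0,0,-1.5,0,0,0,0.68],[0,0,-5,0,0,0,0.68],[0,0,-10,0,0,0,0.68],[0,0,-16,0,0,0,0.68],[0,0,-17,0,0,0,0.68]]]'

```text
t: 24.85
position: [0.5947, 0.2003, 0.2628]
orientation: [-179.8, -0.6, -5.6]
ft_force: [0.4, 0.1, -0.1]
gripper_width: 0.0639
finger_force: 0.0
```

send_rows --targets '[[[0,6,0,0,0,0,0.68],[0,12,0,0,0,0,0.68],[0,18,0,0,0,0,0.68],[0,24,0,0,0,0,0.68],[0,27,0,0,0,0,0.68],[0,27,0,0,0,0,0.68]]]'

```text
t: 25.6
position: [0.5652, -0.0709, 0.256]
orientation: [-180.0, 0.1, -5.8]
ft_force: [-0.6, 0.4, -0.2]
gripper_width: 0.0639
finger_force: 0.0
```

Run:
```python
from h import *
a=camera("scene");b=camera("top");print(get_obs()["ft_force"].round(1))
for c in("scene","top"): print([(round(x["score"],2),back(c,x["point"],.106).round(4)) for x in landmark_of(c,"handle")[:1]],[(round(x["score"],2),back(c,x["point"],.077).round(3)) for x in landmark_of(c,"block")[:4]])
f=lambda i,r,c:cv2.resize(i[r:r+100,c:c+130],None,fx=3,fy=3)
cv2.imwrite("pics/e1.png",(np.vstack([np.hstack([f(a,140,340),f(b,120,200)]),np.hstack([f(a,180,200),f(b,170,290)])])[:,:,::-1]*1.2).clip(0,255).astype(np.uint8))
```

```text
[-0.9 -0.2  0. ]
[(0.88, array([[0.462 , 0.2462, 0.106 ]]))] [(0.97, array([[ 0.493, -0.343,  0.077]])), (0.93, array([[0.59 , 0.187, 0.077]])), (0.87, array([[ 0.589, -0.117,  0.077]])), (0.82, array([[ 0.67 , -0.372,  0.077]]))]
[(0.76, array([[0.4738, 0.2532, 0.106 ]]))] [(0.88, array([[ 0.508, -0.1  ,  0.077]])), (0.87, array([[ 0.598, -0.375,  0.077]])), (0.66, array([[ 0.41 , -0.346,  0.077]]))]
```

View pics/e1.png

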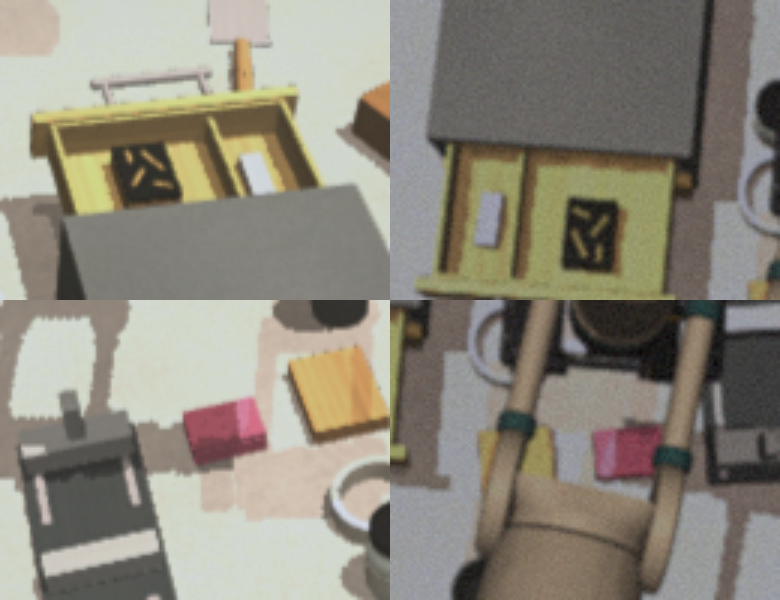

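The block lies flat, face up, in the wide bay at crop (145,172) in the scene view and (590,235) in the top view. The drawer is still fully out, the clamp is open and empty, the things in view are where they were, and the arm is clear.

```bash
python3 -c "
from bench import *
print(finish_job())"
```

```text
the job is handed in; nothing more can be done
None
```

Job handed in at about 26 s of the 64 s allowed: the drawer is out against its stop (about 135 mm, felt at about 14 N), the jaw is about 41 mm open, and the block lies flat, face up, in the wide bay.

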